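# Slide the goblet next to its twin and relock the stand

## Task

On the counter's display stand, bring the goblet on the sliding carriage next to its twin, the other stemmed goblet at one end of the stand (not the squat tumbler at the other end), for a photograph of the pair. Pull up the carriage's locking plunger by its black bar, give it a quarter turn so that it stays out, slide the carriage that way as far as it goes, then turn the bar back in line with the rail and let the plunger drop fully home in the end notch. Do not knock or shift the twin goblet.

Things in the scene. Friction and masses are not known exactly. Their poses are not given: they have to be found in the camera images.
- knob_grip (a point): Centre of the plunger's black bar handle, 60 x 16 x 30 mm tall, 110 mm above the counter when locked, on the carriage's steel stem; grip across the 16 mm. Collar top 19 mm below the bar. Own y runs along the bar, z up. Pushing it slides the carriage (3 N friction) along the rail up to 113 mm either way to hard stops. The carriage also bears a stuck-down goblet, 135 mm from the stem, top 176 mm up.
- plunger (a joint): Lift of the plunger (m): 0 fully home in a notch, 0.015 parked on its collar, 0.024 the most; about 0.010 means the pin lies on the rack between notches, not locked. A spring pulls it down with 4 to 9 N. Starts home in the middle notch (within 3 mm of its centre); the end notches are 110 mm from the middle one along the rail, and the 10 mm pin drops in if within 5 mm of their centre.
- bar (a joint): Turn of the bar about its upright stem (rad), counterclockwise from above positive: 0 along the rail, stops at +-1.75; starts within 0.1 of 0. It turns freely only when lifted over 15 mm (pull 20). Turned 1.5 either way and let down, it rests on the collar and stays out; turned back to within 0.17 of the rail it drops through the collar's slot.
- twin: Loose green glass goblet with a stem, 110 mm tall, bowl 64 mm and foot 60 mm across; origin under its foot, 66 mm above the counter, z up. It stands on the wooden plinth at one end of the stand, 225 mm along the rail from the middle notch and 135 mm beyond the rail line. A squat 60 mm stemless tumbler stands on the like plinth at the other end; which is where varies.
Things that resemble listed ones, but are neither listed nor needed, are in the scene too. Leave any pink or purple look-alike of the twin alone.

How it is judged:
On the way, in this order (a step that is already met when the one before it is completed fails the run):
1. the plunger is pulled out and turned: lifted over 12 mm and turned more than 1 rad from the rail (value of joint plunger above 0.012 m and (value of joint bar above 1 rad or value of joint bar below -1 rad)), for 0.2 s.
2. with the plunger still out and turned, the carriage is beside the twin goblet: bar centre within 190 mm of it, seen from above (all of step 1 and horizontal distance between knob_grip and twin below 0.19 m), for 0.1 s.
At the end, for the whole second after the job is handed in: The plunger is home in the end notch on the twin goblet's side (lift under 4 mm), its bar within 0.3 rad of the rail, the bar centre within 190 mm of the twin goblet seen from above (about 177 mm when in the notch, 262 mm at the start), and the twin stands upright and at rest (value of joint plunger below 0.004 m and value of joint bar between -0.3 and 0.3 rad and horizontal distance between knob_grip and twin below 0.19 m and angle between twin's own z axis and vertical below 0.2 rad and linear speed of twin below 0.02 m/s); the robot touches nothing.
It fails at once if the twin goblet is shifted by more than 30 mm or tipped by more than 0.4 rad (distance of twin from where it was at the start of the episode above 0.03 m or angle between twin's own z axis and vertical above 0.4 rad).
It also fails if it takes over 48 s, if anything falls off the work surface, if the arm or the gripper's body presses on something with over 40 N, if the wrist force passes 120 N, or if a joint passes its speed limit or range.

## Robot

A 7-joint arm with a two-finger parallel gripper is mounted at the origin on the work surface. World frame = base frame: x ahead of the robot, y to its left, z up, the work surface at z = 0. Lengths are in m, angles in rad, forces in N, time in s.
With the tool pointing down it reaches from about 0.4 to 0.85 m from the base axis. Payload 10.4 kg.
Tool frame: the origin (TCP) lies on the centre line of the jaws, within the pads' length; the fingertips stand 11 mm ahead of it and the grasp point (between the pads) lies 8 mm behind it (manip.finger_overhang is the distance from the TCP to the fingertips, in m); z points along the fingers, y is the line along which they close (so a half turn about z gives the same grasp; the last joint's range is limited). The gripper opens to 85 mm and grips with 20 to 120 N. Pads are 22 mm wide; open, the fingers measure 114 mm over their backs; the gripper's body (76 mm by 85 mm) begins 54 mm behind the grasp point. The pads swing forward as they close: fully open they stand 13 mm farther back than shut.
Start: joints at [-1.367, 0.332, -0.065, 1.46, 0.022, 1.35, -0.088], TCP at [0.141, 0.609, 0.204] pointing down, gripper open.
Joint ranges: [-2.6, 2.6], [-0.5, 2.12], [-1.47, 1.34], [0.16, 2.42], [-1.27, 4.41], [0.06, 2.06], [-2.6, 2.6]. Speed limits (rad/s): [2.22, 2.22, 2.79, 2.79, 3.14, 3.14, 3.14].

## Interface

Orientations are given as a unit quaternion [x, y, z, w].
In Python, from workcell import manip, imaging, workorder gives the robot as it stands.
- The arm moves only by the tool jog_arm, never from a script. Its argument "deltas" is a list of rows, each an object with "gripper": the opening, from 0 (shut) to 1 (fully open); "offset": the shift along the tool's x, y, z in m, a list of three; "rotation": the turn, a rotation vector about the tool's x, y, z in degrees, a list of three. In form: [{"gripper": gripper, "offset": [tx, ty, tz], "rotation": [ax, ay, az]}, ...]. A call has 1 to 20 rows; each row shifts and turns the commanded pose from where the row before left it, along the tool's axes as they then stand; what a row does not reach is not made up. A row lasts 1/10 s, in which the tool goes at most 50 mm and 8.59 degrees, less where a joint would pass 70% of its speed; a pose out of reach is approached as far as the arm can. A call with a gripper value outside its range is refused whole. The fingers move at their own pace and stop on an object; "newtons" is the grip in N (left out, the last holds). Time passes only in rows, so rows that do not move let the fingers close. It gives the time, the measured TCP pose, the force, the opening and the grip force at its end, in the units of the state.
- manip.get_obs(): the state, without advancing time (a new reading comes with each control period).
- imaging.camera(name): name is "side" or "top"; returns the picture (400x640x3 uint8, blue, green, red); there is no depth.
- imaging.camera_model(name): a dict with "camera_matrix" (3x3 intrinsics, pixels), "k1" (the pictures are not rectified: a ray, as slopes to the right and down, at radius r is drawn at 1 + k1 r^2 times it, then the intrinsics apply), "world_to_cam" (4x4, takes a point from world to camera coordinates). Camera axes: x right, y up, looking along -z (the intrinsics and any distortion apply to the point x, -y, -z); pixel columns grow to the right and rows downward; lengths in m; the calibration is good to about 2 mm. A picture is of the moment at which its call begins. camera_model takes no time and is no camera call.
- workorder.hand_in(): hands the job in; it is judged then, once.
The state is a dict: "clock": time; "joint_pos": joint angles; "joint_velocities": joint speeds; "tau": joint torques, N m; "position": TCP position; "ee_rot": TCP orientation; "ft_force": force on the tool from outside, world axes, zero at the start; "torque": the same for the moment, N m; "grip_width": opening from 0.0 (shut) to 1.0 (fully open); "grasp_force": force on a finger pad.
Only numpy, scipy, OpenCV 4.12 (cv2) and the standard library are available. Lean on these libraries where they do the work, as an engineer would, in place of code of your own. Each camera call takes 0.05 s, during which the arm holds its last target. There are 200 camera calls.

## Working session

There is one attempt and no reset: what is moved stays moved. The work goes in short steps, Python scripts to look and compute and a tool call to move; the robot and the scene stay as the last step left them, time stands still between calls to the robot, and variables do not carry over. Pictures are saved under pics/ and viewed, at most 10 in all, crops included, and the job is handed in when it is done.

Besides the shell and the picture viewer there is one more tool, called after "Call:" as a command line: name --argument value ..., lists and objects as JSON in quotes. jog_arm: Moves the arm, as the interface text tells. Its arguments: {"type":"object","properties":{"deltas":{"type":"array","items":{"type":"object","properties":{"gripper":{"type":"number"},"offset":{"type":"array","items":{"type":"number"}},"rotation":{"type":"array","items":{"type":"number"}}}}},"newtons":{"type":"number"}},"required":["deltas"]}

```bash
mkdir -p pics
cat > h.py <<'E'
import numpy as np, cv2
from workcell import manip, imaging, workorder
def ray(n,u,v):
    m=imaging.camera_model(n);K=np.array(m["camera_matrix"],float);T=np.array(m["world_to_cam"],float);k=m["k1"]
    x=cv2.undistortPoints(np.array([[[u,v]]],float),K,np.array([k,0,0,0],float))[0,0]
    d=T[:3,:3].T@np.array([x[0],-x[1],-1.]);o=-T[:3,:3].T@T[:3,3]
    return o,d/np.linalg.norm(d)
def plane(n,u,v,z):
    o,d=ray(n,u,v);return o+d*(z-o[2])/d[2]
def two(a,b):
    o1,d1=ray(*a);o2,d2=ray(*b)
    s=np.linalg.lstsq(np.c_[d1,-d2],o2-o1,rcond=None)[0]
    p,q=o1+s[0]*d1,o2+s[1]*d2
    return (p+q)/2,np.linalg.norm(p-q)
E
python3 - <<'E'
from h import *
for n in("side","top"):
    cv2.imwrite(f"pics/{n}0.png",imaging.camera(n)); o,d=ray(n,320,200);print(n,o.round(3),d.round(3))
s=manip.get_obs();print(s["clock"],s["position"],s["ee_rot"],s["ft_force"])
E
```

```text
side [ 0.088 -0.505  0.578] [ 0.511  0.688 -0.516]
top [0.492 0.114 0.867] [ 0.062  0.021 -0.998]
0.1 [0.14046527 0.60863728 0.20320511] [ 1.13141238e-01  9.93578717e-01 -6.26248273e-04 -3.45253519e-05] [-0.17756029  0.02616002  0.20213294]
```

View pics/side0.png

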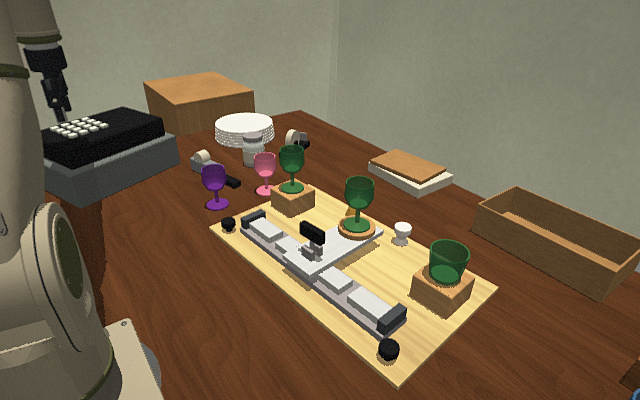

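View pics/top0.png

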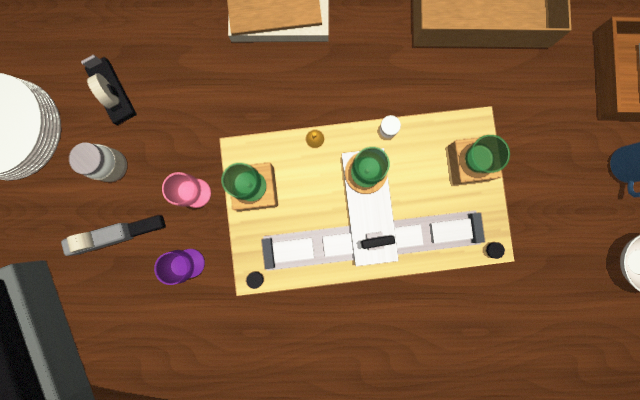

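The twin, a stemmed green goblet on a plinth, is at the left end: top (245,182), side (292,165). The tumbler is at the right end: top (485,155), side (448,262). The black bar is at top (378,242), side (312,232).

Run:
```python
from h import *
def blob(n,x0,x1,y0,y1):
    im=cv2.imread(f"pics/{n}0.png")[y0:y1,x0:x1]; m=(im.max(2)<50).astype(np.uint8)
    k,l,s,c=cv2.connectedComponentsWithStats(m); i=1+s[1:,4].argmax()
    pts=np.argwhere(l==i)[:,::-1]+[x0,y0]
    r=cv2.minAreaRect(pts.astype(np.float32)); print(n,s[i],c[i]+[x0,y0],r); return c[i]+[x0,y0],cv2.boxPoints(r)
ct,bt=blob("top",350,405,228,258); cs,bs=blob("side",290,335,212,255)
print("bar",two(("top",*ct),("side",*cs)))
print("top plane .125 c",plane("top",*ct,.125),[plane("top",*p,.125).round(4)[:2] for p in bt])
# rail end blocks: top-left & right black ends
e1,_=blob("top",255,280,230,275); e2,_=blob("top",465,490,205,250)
a,b=plane("top",*e1,.05),plane("top",*e2,.05); print("rail ends",a,b,"dir",np.degrees(np.arctan2(*(a-b)[:2])),"mid",(a+b)/2,np.linalg.norm(a-b))
# twin: rim centre ~ top (242,181), side rim ellipse centre ~ (292,151)
print("twin rim",two(("top",242,181),("side",292,152)),"tumbler rim",two(("top",490,154),("side",449,248)),"carr goblet",two(("top",370,165),("side",360,184)))
```

```text
top [11  9 26 12 44] [371.11363636 240.27272727] ((373.0000305175781, 239.50003051757812), (7.155416965484619, 25.491172790527344), 63.43495178222656)
side [ 10   9  25  25 376] [312.08776596 232.84308511] ((311.8676452636719, 232.7205810546875), (30.355249404907227, 14.062884330749512), 30.963754653930664)
bar (array([0.46719147, 0.03510722, 0.10314876]), np.float64(0.005311431342746455))
top plane .125 c [0.46577847 0.03883041 0.125     ] [array([0.4627, 0.0588]), array([0.483 , 0.0177]), array([0.4716, 0.0121]), array([0.4513, 0.0531])]
top [ 0 42  6  3  7] [257.71428571 272.85714286] ((257.60003662109375, 272.8000183105469), (5.366563320159912, 0.8944271206855774), 26.56505012512207)
top [ 4  9  7 29 46] [472.15217391 228.39130435] ((471.5899658203125, 228.12998962402344), (28.42569351196289, 2.828427314758301), 81.8698959350586)
rail ends [0.39958457 0.25432547 0.05      ] [ 0.4860002  -0.16956612  0.05      ] dir -11.522570693622448 mid [0.44279239 0.04237967 0.05      ] 0.432610375015251
twin rim (array([0.5681423 , 0.26094875, 0.17195879]), np.float64(0.0012072502979577069)) tumbler rim (array([ 0.62183087, -0.17806424,  0.13108364]), np.float64(0.003174376444389779)) carr goblet (array([0.5965722 , 0.04305991, 0.17151526]), np.float64(0.004805055329027903))
```

Run:
```python
from h import *
im=cv2.imread("pics/top0.png")
def blob(x0,x1,y0,y1,t):
    m=(im[y0:y1,x0:x1].max(2)<t).astype(np.uint8)
    k,l,s,c=cv2.connectedComponentsWithStats(m); i=1+s[1:,4].argmax()
    pts=np.argwhere(l==i)[:,::-1]+[x0,y0]; r=cv2.minAreaRect(pts.astype(np.float32)); print(t,s[i],np.round(r[0],1),np.round(r[1],1),r[2]); return np.array(r[0]),cv2.boxPoints(r)
for t in(60,75,90):
    c,b=blob(350,405,228,258,t)
    print(two(("top",*c),("side",312,232.8)),plane("top",*c,.118),[plane("top",*p,.125).round(4)[:2] for p in b])
a,b=[plane("top",*blob(*q,80)[0],.05) for q in((258,278,232,272),(468,488,210,245))]
d=a-b;print(a,b,np.degrees(np.arctan2(d[0],d[1])),(a+b)/2,np.linalg.norm(d))
big=cv2.resize(im[205:275,230:510],None,fx=2.8,fy=2.8,interpolation=cv2.INTER_CUBIC);cv2.imwrite("pics/crop1.png",big)
```

```text
60 [ 11   8  34  13 257] [377.7 241.5] [ 8.4 33. ] 80.53767395019531
(array([0.46316877, 0.02535939, 0.11075977]), np.float64(0.0002636557069964135)) [0.46333963 0.02628515 0.118     ] [array([0.4662, 0.0575]), array([ 0.4758, -0.001 ]), array([ 0.461 , -0.0033]), array([0.4515, 0.0551])]
75 [ 11   8  34  13 282] [377.6 241.4] [ 8.7 33.2] 80.13418579101562
(array([0.46328838, 0.02551511, 0.11061893]), np.float64(0.00024816756261929093)) [0.46346982 0.02645145 0.118     ] [array([0.4664, 0.0579]), array([ 0.4764, -0.0008]), array([ 0.4611, -0.0034]), array([0.4511, 0.0553])]
90 [ 11   8  34  13 288] [377.5 241.8] [ 9.2 33.5] 80.53767395019531
(array([0.46291578, 0.02555204, 0.11073608]), np.float64(0.0008997472118259195)) [0.46282917 0.02665565 0.118     ] [array([0.4664, 0.0584]), array([ 0.4761, -0.001 ]), array([ 0.4598, -0.0035]), array([0.4502, 0.0558])]
80 [12  7  5 28 37] [272.  252.5] [27.3  1.3] 83.1572265625
80 [ 0  4  9 29 89] [472.1 228.1] [28.7  4.4] 81.25383758544922
[0.43938291 0.22648271 0.05      ] [ 0.48664913 -0.16944804  0.05      ] -6.807753394167738 [0.46301602 0.02851733 0.05      ] 0.3987420942007808
```

View pics/crop1.png

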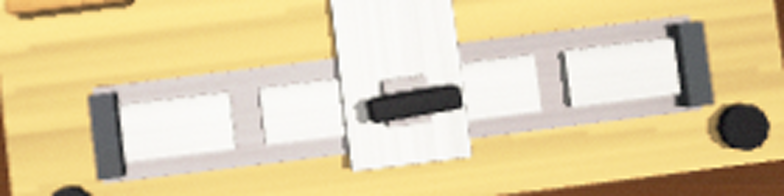

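Bar centre is measured at (0.463, 0.026, 0.111) and the rail axis at about -6.9° from +y. The twin is 0.258 m from the bar, which agrees with the text. I'll raise the tool and cross over.

Call:
jog_arm --deltas '[{"offset": [0,0,-0.04],"gripper": 1},{"offset": [0,0,-0.04],"gripper": 1},{"offset": [0,0,-0.03],"gripper": 1},{"offset": [-0.028,-0.031,0],"gripper": 1},{"offset": [-0.028,-0.031,0],"gripper": 1},{"offset": [-0.028,-0.031,0],"gripper": 1},{"offset": [-0.028,-0.031,0],"gripper": 1},{"offset": [-0.028,-0.031,0],"gripper": 1},{"offset": [-0.028,-0.031,0],"gripper": 1},{"offset": [-0.028,-0.031,0],"gripper": 1},{"offset": [-0.028,-0.031,0],"gripper": 1},{"offset": [-0.028,-0.031,0],"gripper": 1},{"offset": [-0.028,-0.031,0],"gripper": 1},{"offset": [-0.028,-0.031,0],"gripper": 1},{"offset": [-0.028,-0.031,0],"gripper": 1},{"offset": [-0.028,-0.031,0],"gripper": 1},{"offset": [-0.028,-0.031,0],"gripper": 1},{"offset": [-0.028,-0.031,0],"gripper": 1},{"offset": [-0.025,-0.031,0],"gripper": 1}]'

```text
schema error: expected keys gripper, offset, rotation
```

Call:
jog_arm --deltas '[{"rotation": [0,0,8.5],"gripper": 1},{"rotation": [0,0,8.5],"gripper": 1},{"rotation": [0,0,8.5],"gripper": 1},{"rotation": [0,0,8.5],"gripper": 1},{"rotation": [0,0,8.5],"gripper": 1},{"rotation": [0,0,8.5],"gripper": 1},{"rotation": [0,0,8.5],"gripper": 1},{"rotation": [0,0,8],"gripper": 1},{"gripper": 1},{"gripper": 1}]'

```text
schema error: expected keys gripper, offset, rotation
```

Call:
jog_arm --deltas '[{"offset": [0,0,-0.04],"rotation": [0,0,0],"gripper": 1},{"offset": [0,0,-0.04],"rotation": [0,0,0],"gripper": 1},{"offset": [0,0,-0.03],"rotation": [0,0,0],"gripper": 1},{"offset": [-0.028,-0.031,0],"rotation": [0,0,0],"gripper": 1},{"offset": [-0.028,-0.031,0],"rotation": [0,0,0],"gripper": 1},{"offset": [-0.028,-0.031,0],"rotation": [0,0,0],"gripper": 1},{"offset": [-0.028,-0.031,0],"rotation": [0,0,0],"gripper": 1},{"offset": [-0.028,-0.031,0],"rotation": [0,0,0],"gripper": 1},{"offset": [-0.028,-0.031,0],"rotation": [0,0,0],"gripper": 1},{"offset": [-0.028,-0.031,0],"rotation": [0,0,0],"gripper": 1},{"offset": [-0.028,-0.031,0],"rotation": [0,0,0],"gripper": 1},{"offset": [-0.028,-0.031,0],"rotation": [0,0,0],"gripper": 1},{"offset": [-0.028,-0.031,0],"rotation": [0,0,0],"gripper": 1},{"offset": [-0.028,-0.031,0],"rotation": [0,0,0],"gripper": 1},{"offset": [-0.028,-0.031,0],"rotation": [0,0,0],"gripper": 1},{"offset": [-0.028,-0.031,0],"rotation": [0,0,0],"gripper": 1},{"offset": [-0.028,-0.031,0],"rotation": [0,0,0],"gripper": 1},{"offset": [-0.028,-0.031,0],"rotation": [0,0,0],"gripper": 1},{"offset": [-0.025,-0.031,0],"rotation": [0,0,0],"gripper": 1}]'

```text
clock: 2.0
position: [0.463, 0.0238, 0.3138]
ee_rot: [0.113, 0.994, 0.0, 0.0]
ft_force: [1.5, 0.4, -0.5]
grip_width: 1.0
grasp_force: 0.0
```

Call:
jog_arm --deltas '[{"offset": [0,0,0],"rotation": [0,0,8.5],"gripper": 1},{"offset": [0,0,0],"rotation": [0,0,8.5],"gripper": 1},{"offset": [0,0,0],"rotation": [0,0,8.5],"gripper": 1},{"offset": [0,0,0],"rotation": [0,0,8.5],"gripper": 1},{"offset": [0,0,0],"rotation": [0,0,8.5],"gripper": 1},{"offset": [0,0,0],"rotation": [0,0,8.5],"gripper": 1},{"offset": [0,0,0],"rotation": [0,0,8.5],"gripper": 1},{"offset": [0,0,0],"rotation": [0,0,8],"gripper": 1},{"offset": [0,0,0],"rotation": [0,0,0],"gripper": 1},{"offset": [0,0,0],"rotation": [0,0,0],"gripper": 1}]'

```text
clock: 3.0
position: [0.4625, 0.0256, 0.3137]
ee_rot: [0.645, 0.765, -0.0, -0.0]
ft_force: [0.1, -0.0, -0.8]
grip_width: 1.002
grasp_force: 0.0
```

Call:
jog_arm --deltas '[{"offset": [0,0,0.04],"rotation": [0,0,0],"gripper": 1},{"offset": [0,0,0.04],"rotation": [0,0,0],"gripper": 1},{"offset": [0,0,0.04],"rotation": [0,0,0],"gripper": 1},{"offset": [0,0,0.03],"rotation": [0,0,0],"gripper": 1},{"offset": [0,0,0.02],"rotation": [0,0,0],"gripper": 1},{"offset": [0,0,0.02],"rotation": [0,0,0],"gripper": 1},{"offset": [0,0,0.02],"rotation": [0,0,0],"gripper": 1},{"offset": [0,0,0],"rotation": [0,0,0],"gripper": 1},{"offset": [0,0,0],"rotation": [0,0,0],"gripper": 1}]'

```text
clock: 3.9
position: [0.4626, 0.0256, 0.1043]
ee_rot: [0.645, 0.764, -0.0, -0.0]
ft_force: [0.4, 0.7, 0.4]
grip_width: 1.002
grasp_force: 0.0
```

Run:
```python
from h import *
a=imaging.camera("side")[170:290,240:400];b=imaging.camera("top")[170:290,300:460]
cv2.imwrite("pics/g1.png",cv2.resize(np.hstack([a,b]),None,fx=2.5,fy=2.5))
```

```text
(no output)
```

View pics/g1.png

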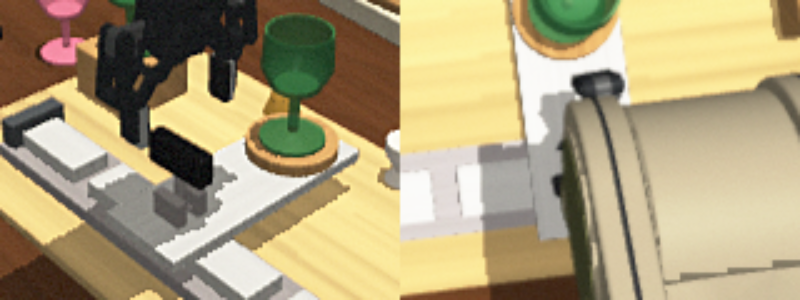

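The open fingers straddle the bar (side crop (180,155)), roughly centred, with nothing in the way. I'll close on it.

Call:
jog_arm --deltas '[{"offset": [0,0,0],"rotation": [0,0,0],"gripper": 0.5},{"offset": [0,0,0],"rotation": [0,0,0],"gripper": 0.3},{"offset": [0,0,0],"rotation": [0,0,0],"gripper": 0.1},{"offset": [0,0,0],"rotation": [0,0,0],"gripper": 0},{"offset": [0,0,0],"rotation": [0,0,0],"gripper": 0},{"offset": [0,0,0],"rotation": [0,0,0],"gripper": 0},{"offset": [0,0,0],"rotation": [0,0,0],"gripper": 0},{"offset": [0,0,0],"rotation": [0,0,0],"gripper": 0}]' --newtons 60

```text
clock: 4.8
position: [0.4626, 0.0257, 0.1039]
ee_rot: [0.646, 0.763, 0.0, -0.0]
ft_force: [0.1, -0.2, 0.6]
grip_width: -0.003
grasp_force: 0.0
```

Run:
```python
from h import *
a=imaging.camera("side");b=imaging.camera("top")[170:290,300:460]
cv2.imwrite("pics/side2.png",a)
cv2.imwrite("pics/g2.png",cv2.resize(np.hstack([a[170:290,240:400],b]),None,fx=2.5,fy=2.5))
m=imaging.camera_model("side");s=manip.get_obs();p=np.array(s["position"])
for q in(p,p-[0,0,.011],[.463,.0257,.1107]):
    T=np.array(m["world_to_cam"])@np.r_[q,1];x,y=T[0]/-T[2],-T[1]/-T[2];k=1+m["k1"]*(x*x+y*y);print(np.array(m["camera_matrix"])@[x*k,y*k,1])
```

```text
[311.59452122 235.61830533   1.        ]
[311.57962406 240.04108548   1.        ]
[311.76622239 232.77326613   1.        ]
```

View pics/g2.png

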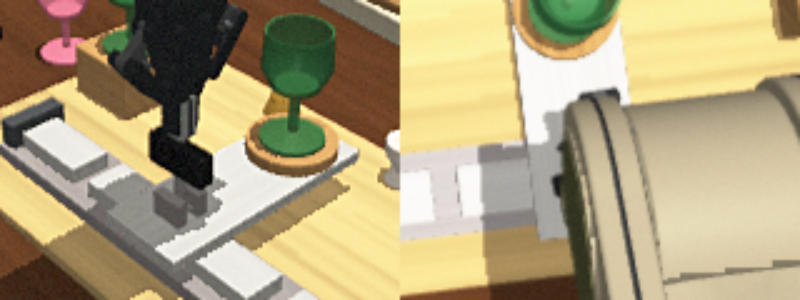

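Run:
```python
from h import *
print(manip.finger_overhang)
print("L z.106",plane("side",293.5,226,.106),"R",plane("side",333,209,.106))
print("L z.14",plane("side",293.5,226,.145),"R",plane("side",333,209,.145))
print("R two-view",two(("side",333,209),("top",379,203)))
s=manip.get_obs();print(s["position"],s["joint_pos"],s["ee_rot"])
im=cv2.imread("pics/side2.png")[130:260,250:380];cv2.imwrite("pics/z.png",cv2.resize(im,None,fx=4.5,fy=4.5,interpolation=cv2.INTER_CUBIC))
```

```text
0.011
L z.106 [0.44959212 0.07212649 0.106     ] R [0.55663868 0.07742043 0.106     ]
L z.14 [0.41975225 0.02446943 0.145     ] R [0.51795866 0.02932619 0.145     ]
R two-view (array([0.52646356, 0.02992449, 0.1423358 ]), np.float64(0.012618382180419123))
[0.46260423 0.02569954 0.1038692 ] [-0.7045307   0.04984639  0.57106861  2.02337974 -0.0307081   1.07646057
  0.0464802 ] [ 6.46075051e-01  7.63273886e-01  3.27396194e-05 -3.46121325e-05]
```

View pics/z.png

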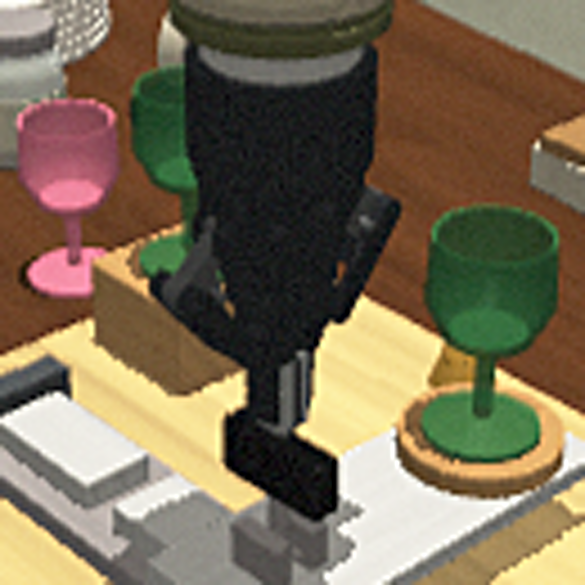

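The closed fingertips are just above the bar, at side px (313,224), so z is about 0.13. When open they measured z about 0.142. The tips are therefore really about 36 mm higher than the pose implies, while x and y agree. I'll reopen and go lower in guarded steps.

Call:
jog_arm --deltas '[{"offset": [0,0,0],"rotation": [0,0,0],"gripper": 1},{"offset": [0,0,0],"rotation": [0,0,0],"gripper": 1},{"offset": [0,0,0],"rotation": [0,0,0],"gripper": 1},{"offset": [0,0,0],"rotation": [0,0,0],"gripper": 1},{"offset": [0,0,0],"rotation": [0,0,0],"gripper": 1},{"offset": [0,0,0],"rotation": [0,0,0],"gripper": 1},{"offset": [0,0,0.01],"rotation": [0,0,0],"gripper": 1},{"offset": [0,0,0.01],"rotation": [0,0,0],"gripper": 1},{"offset": [0,0,0.01],"rotation": [0,0,0],"gripper": 1},{"offset": [0,0,0],"rotation": [0,0,0],"gripper": 1},{"offset": [0,0,0],"rotation": [0,0,0],"gripper": 1}]'

```text
clock: 6.0
position: [0.4623, 0.0255, 0.0735]
ee_rot: [0.646, 0.763, -0.0, -0.0]
ft_force: [-0.8, 0.1, -0.2]
grip_width: 1.003
grasp_force: 0.0
```

Run:
```python
from h import *
im=imaging.camera("side")[170:260,260:360];cv2.imwrite("pics/z2.png",cv2.resize(im,None,fx=6,fy=6,interpolation=cv2.INTER_CUBIC))
m=imaging.camera_model("side");p=np.array(manip.get_obs()["position"]);print(p)
for w in(-.0425,.0425):
  for z in(.10,.11,.12,.13):
    T=np.array(m["world_to_cam"])@np.r_[p[0]+.985*w,p[1]+.17*w,z,1];x,y=T[0]/-T[2],-T[1]/-T[2];k=1+m["k1"]*(x*x+y*y);q=np.array(m["camera_matrix"])@[x*k,y*k,1];print(w,z,(q[:2]-[260,170])*6)
```

```text
[0.4626606  0.02559965 0.07388137]
-0.0425 0.1 [216.82909334 458.20845582]
-0.0425 0.11 [216.29190863 433.42663835]
-0.0425 0.12 [215.74751097 408.31001349]
-0.0425 0.13 [215.19575469 382.85177827]
0.0425 0.1 [397.03181936 351.58961193]
0.0425 0.11 [397.66101088 327.70038178]
0.0425 0.12 [398.29813772 303.50899108]
0.0425 0.13 [398.9433503  279.00969566]
```

View pics/z2.png

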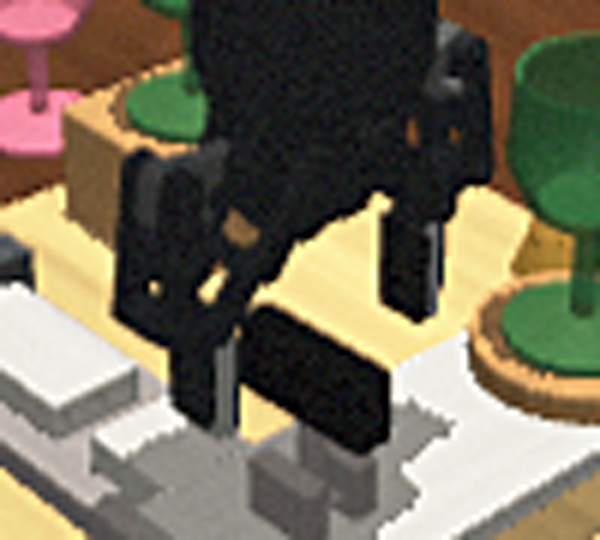

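Open fingertips are at crop (205,430) and (415,318), about z 0.112 m, on both sides of the bar (black, (315,375)). They will be at about 0.099 when shut, so I'll go 7 mm lower and close.

Call:
jog_arm --deltas '[{"offset": [0,0,0.007],"rotation": [0,0,0],"gripper": 1},{"offset": [0,0,0],"rotation": [0,0,0],"gripper": 0.5},{"offset": [0,0,0],"rotation": [0,0,0],"gripper": 0.3},{"offset": [0,0,0],"rotation": [0,0,0],"gripper": 0.1},{"offset": [0,0,0],"rotation": [0,0,0],"gripper": 0},{"offset": [0,0,0],"rotation": [0,0,0],"gripper": 0},{"offset": [0,0,0],"rotation": [0,0,0],"gripper": 0},{"offset": [0,0,0],"rotation": [0,0,0],"gripper": 0},{"offset": [0,0,0],"rotation": [0,0,0],"gripper": 0}]' --newtons 60

```text
clock: 6.95
position: [0.4628, 0.0257, 0.0671]
ee_rot: [0.646, 0.763, 0.0, 0.0]
ft_force: [-0.3, 0.6, 5.2]
grip_width: 0.176
grasp_force: 59.0
```

Call:
jog_arm --deltas '[{"offset": [0,0,-0.005],"rotation": [0,0,0],"gripper": 0},{"offset": [0,0,-0.005],"rotation": [0,0,0],"gripper": 0},{"offset": [0,0,-0.005],"rotation": [0,0,0],"gripper": 0},{"offset": [0,0,-0.005],"rotation": [0,0,0],"gripper": 0},{"offset": [0,0,0],"rotation": [0,0,0],"gripper": 0},{"offset": [0,0,0],"rotation": [0,0,0],"gripper": 0}]'

```text
clock: 7.55
position: [0.4625, 0.0257, 0.0868]
ee_rot: [0.646, 0.763, 0.0, -0.0]
ft_force: [3.5, -0.1, -8.8]
grip_width: 0.176
grasp_force: 58.6
```

Call:
jog_arm --deltas '[{"offset": [0,0,0],"rotation": [0,0,-4],"gripper": 0},{"offset": [0,0,0],"rotation": [0,0,-4],"gripper": 0},{"offset": [0,0,0],"rotation": [0,0,-4],"gripper": 0},{"offset": [0,0,0],"rotation": [0,0,-4],"gripper": 0},{"offset": [0,0,0],"rotation": [0,0,-4],"gripper": 0},{"offset": [0,0,0],"rotation": [0,0,0],"gripper": 0}]'

```text
clock: 8.15
position: [0.4624, 0.0256, 0.0866]
ee_rot: [0.503, 0.864, -0.0, -0.0]
ft_force: [2.9, 1.3, -10.0]
grip_width: 0.174
grasp_force: 58.6
```

```bash
python3 -c "
from h import *
s=manip.get_obs();print(s['torque'],s['ft_force'],s['joint_pos'])"
```

```text
[ 0.19265293 -0.78681909  0.01415145] [ 2.87012768  1.33584001 -9.97136481] [-0.68431465  0.07556237  0.55573536  2.04083693 -0.04621624  1.03738018
  0.40973872]
```

Turning freely (about zero torque about z). I'll continue to 88°.

Call:
jog_arm --deltas '[{"offset": [0,0,0],"rotation": [0,0,-8],"gripper": 0},{"offset": [0,0,0],"rotation": [0,0,-8],"gripper": 0},{"offset": [0,0,0],"rotation": [0,0,-8],"gripper": 0},{"offset": [0,0,0],"rotation": [0,0,-8],"gripper": 0},{"offset": [0,0,0],"rotation": [0,0,-8],"gripper": 0},{"offset": [0,0,0],"rotation": [0,0,-8],"gripper": 0},{"offset": [0,0,0],"rotation": [0,0,-8],"gripper": 0},{"offset": [0,0,0],"rotation": [0,0,-8],"gripper": 0},{"offset": [0,0,0],"rotation": [0,0,-4],"gripper": 0},{"offset": [0,0,0],"rotation": [0,0,0],"gripper": 0},{"offset": [0,0,0],"rotation": [0,0,0],"gripper": 0},{"offset": [0,0,0],"rotation": [0,0,0],"gripper": 0}]'

```text
clock: 9.35
position: [0.4623, 0.0254, 0.0867]
ee_rot: [-0.064, 0.998, -0.0, -0.0]
ft_force: [2.5, -1.5, -9.0]
grip_width: 0.179
grasp_force: 58.7
```

```bash
python3 -c "
from h import *
from scipy.spatial.transform import Rotation as R
s=manip.get_obs();print(s['torque'],s['ft_force'],s['joint_pos']);M=R.from_quat(s['ee_rot']).as_matrix();print(M.round(3));t=np.radians(6.9);print(M.T@np.array([-np.sin(t),np.cos(t),0]))"
```

```text
[-0.3827616  -0.44012133 -0.01436957] [ 2.45875247 -1.47457519 -8.98041906] [-0.6305945   0.07524626  0.49926238  2.03857257 -0.04154147  1.03804956
  1.58769618]
[[-0.992 -0.128 -0.001]
 [-0.128  0.992 -0.   ]
 [ 0.001 -0.    -1.   ]]
[-7.85967892e-03  9.99969086e-01 -2.27194315e-04]
```

Tool y now lies along the rail. I'll slide along +y.

Call:
jog_arm --deltas '[{"offset": [0,0.005,0],"rotation": [0,0,0],"gripper": 0},{"offset": [0,0.01,0],"rotation": [0,0,0],"gripper": 0},{"offset": [0,0.01,0],"rotation": [0,0,0],"gripper": 0},{"offset": [0,0.01,0],"rotation": [0,0,0],"gripper": 0},{"offset": [0,0.01,0],"rotation": [0,0,0],"gripper": 0},{"offset": [0,0.005,0],"rotation": [0,0,0],"gripper": 0},{"offset": [0,0,0],"rotation": [0,0,0],"gripper": 0}]'

```text
clock: 10.05
position: [0.4561, 0.0769, 0.087]
ee_rot: [-0.066, 0.998, 0.001, 0.0]
ft_force: [3.1, 3.0, -8.5]
grip_width: 0.175
grasp_force: 58.9
```

Call:
jog_arm --deltas '[{"offset": [0,0.01,0],"rotation": [0,0,0],"gripper": 0},{"offset": [0,0.01,0],"rotation": [0,0,0],"gripper": 0},{"offset": [0,0.01,0],"rotation": [0,0,0],"gripper": 0},{"offset": [0,0.01,0],"rotation": [0,0,0],"gripper": 0},{"offset": [0,0.01,0],"rotation": [0,0,0],"gripper": 0},{"offset": [0,0.006,0],"rotation": [0,0,0],"gripper": 0},{"offset": [0,0,0],"rotation": [0,0,0],"gripper": 0},{"offset": [0,0,0],"rotation": [0,0,0],"gripper": 0}]'

```text
clock: 10.85
position: [0.4494, 0.1318, 0.0873]
ee_rot: [-0.066, 0.998, 0.001, 0.001]
ft_force: [5.9, 2.3, -10.2]
grip_width: 0.177
grasp_force: 59.3
```

Call:
jog_arm --deltas '[{"offset": [0,0.002,0],"rotation": [0,0,0],"gripper": 0},{"offset": [0,0.002,0],"rotation": [0,0,0],"gripper": 0},{"offset": [0,0,0],"rotation": [0,0,0],"gripper": 0},{"offset": [0,0,0],"rotation": [0,0,0],"gripper": 0}]'

```text
clock: 11.25
position: [0.449, 0.1346, 0.0872]
ee_rot: [-0.065, 0.998, 0.0, 0.001]
ft_force: [5.9, -0.7, -9.2]
grip_width: 0.176
grasp_force: 59.3
```

Call:
jog_arm --deltas '[{"offset": [0,0.002,0],"rotation": [0,0,0],"gripper": 0},{"offset": [0,0.002,0],"rotation": [0,0,0],"gripper": 0},{"offset": [0,0,0],"rotation": [0,0,0],"gripper": 0},{"offset": [0,0,0],"rotation": [0,0,0],"gripper": 0}]'

```text
clock: 11.65
position: [0.4486, 0.1386, 0.0872]
ee_rot: [-0.065, 0.998, 0.0, 0.001]
ft_force: [5.4, -1.7, -9.7]
grip_width: 0.175
grasp_force: 59.3
```

Call:
jog_arm --deltas '[{"offset": [0,0.002,0],"rotation": [0,0,0],"gripper": 0},{"offset": [0,0.001,0],"rotation": [0,0,0],"gripper": 0},{"offset": [0,0,0],"rotation": [0,0,0],"gripper": 0},{"offset": [0,0,0],"rotation": [0,0,0],"gripper": 0}]'

```text
clock: 12.05
position: [0.4484, 0.1391, 0.0869]
ee_rot: [-0.064, 0.998, -0.001, 0.001]
ft_force: [8.2, -9.4, -8.6]
grip_width: 0.178
grasp_force: 59.5
```

Hard stop reached (−9 N along y at ~114 mm). I'll back off to the notch centre and turn the bar back 90°.

Call:
jog_arm --deltas '[{"offset": [0,-0.003,0],"rotation": [0,0,0],"gripper": 0},{"offset": [0,-0.002,0],"rotation": [0,0,0],"gripper": 0},{"offset": [0,0,0],"rotation": [0,0,0],"gripper": 0},{"offset": [0,0,0],"rotation": [0,0,8],"gripper": 0},{"offset": [0,0,0],"rotation": [0,0,8],"gripper": 0},{"offset": [0,0,0],"rotation": [0,0,8],"gripper": 0},{"offset": [0,0,0],"rotation": [0,0,8],"gripper": 0},{"offset": [0,0,0],"rotation": [0,0,8],"gripper": 0},{"offset": [0,0,0],"rotation": [0,0,8],"gripper": 0},{"offset": [0,0,0],"rotation": [0,0,8],"gripper": 0},{"offset": [0,0,0],"rotation": [0,0,8],"gripper": 0},{"offset": [0,0,0],"rotation": [0,0,8],"gripper": 0},{"offset": [0,0,0],"rotation": [0,0,8],"gripper": 0},{"offset": [0,0,0],"rotation": [0,0,8],"gripper": 0},{"offset": [0,0,0],"rotation": [0,0,2],"gripper": 0},{"offset": [0,0,0],"rotation": [0,0,0],"gripper": 0},{"offset": [0,0,0],"rotation": [0,0,0],"gripper": 0}]'

```text
clock: 13.75
position: [0.449, 0.1376, 0.0875]
ee_rot: [0.659, 0.752, 0.001, 0.0]
ft_force: [6.8, 3.0, -9.1]
grip_width: 0.176
grasp_force: 59.7
```

Call:
jog_arm --deltas '[{"offset": [0,-0.001,0.005],"rotation": [0,0,0],"gripper": 0},{"offset": [0.001,0.001,0.005],"rotation": [0,0,0],"gripper": 0},{"offset": [0,0,0.004],"rotation": [0,0,0],"gripper": 0},{"offset": [0,0,0.003],"rotation": [0,0,0],"gripper": 0},{"offset": [0,0,0.003],"rotation": [0,0,0],"gripper": 0},{"offset": [0,0,0],"rotation": [0,0,0],"gripper": 0},{"offset": [0,0,0],"rotation": [0,0,0],"gripper": 0}]'

```text
clock: 14.45
position: [0.4491, 0.1378, 0.0676]
ee_rot: [0.66, 0.752, 0.001, 0.001]
ft_force: [5.3, -0.8, -5.4]
grip_width: 0.174
grasp_force: 60.4
```

Call:
jog_arm --deltas '[{"offset": [0,0,0.001],"rotation": [0,0,0],"gripper": 0},{"offset": [0,0,0],"rotation": [0,0,0],"gripper": 0},{"offset": [0,0,0],"rotation": [0,0,0],"gripper": 0.5},{"offset": [0,0,0],"rotation": [0,0,0],"gripper": 1},{"offset": [0,0,0],"rotation": [0,0,0],"gripper": 1},{"offset": [0,0,0],"rotation": [0,0,0],"gripper": 1},{"offset": [0,0,0],"rotation": [0,0,0],"gripper": 1},{"offset": [0,0,0],"rotation": [0,0,0],"gripper": 1},{"offset": [0,0,-0.02],"rotation": [0,0,0],"gripper": 1},{"offset": [0,0,-0.04],"rotation": [0,0,0],"gripper": 1},{"offset": [0,0,-0.04],"rotation": [0,0,0],"gripper": 1},{"offset": [0,0,-0.04],"rotation": [0,0,0],"gripper": 1},{"offset": [0,0,-0.04],"rotation": [0,0,0],"gripper": 1},{"offset": [0,0,0],"rotation": [0,0,0],"gripper": 1},{"offset": [0,0,0],"rotation": [0,0,0],"gripper": 1}]'

```text
clock: 15.95
position: [0.4481, 0.1379, 0.2463]
ee_rot: [0.659, 0.752, 0.001, 0.0]
ft_force: [-0.1, 0.0, -1.4]
grip_width: 1.001
grasp_force: 0.0
```

Run:
```python
from h import *
im=imaging.camera("side");cv2.imwrite("pics/f.png",cv2.resize(im[120:320,180:440],None,fx=3,fy=3))
print(manip.get_obs()["ft_force"])
```

```text
[-0.53636075 -0.65350184 -1.1403942 ]
```

View pics/f.png

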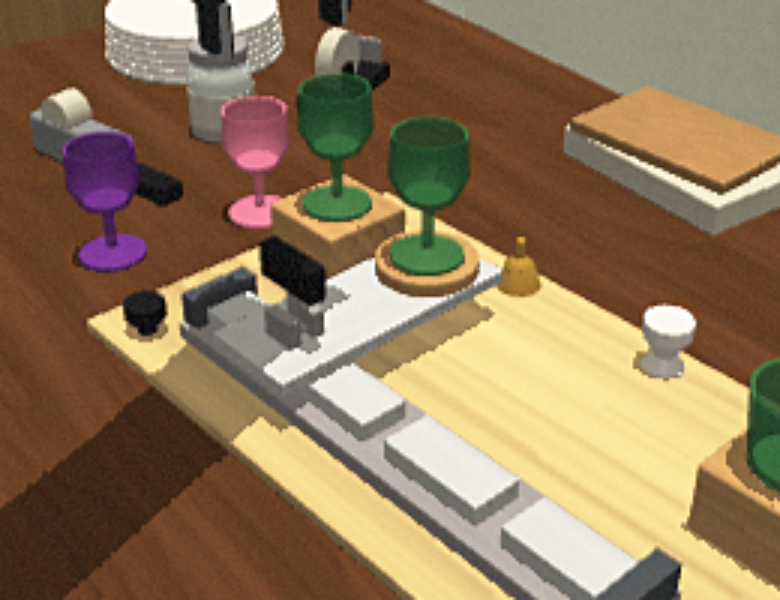

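The carriage is beside the upright twin, with the bar along the rail at crop (293,269), i.e. side px (277.7,209.7). I'll check its height by casting that ray onto the rail's vertical plane, then hand in if it's home.

Run:
```python
from h import *
im=imaging.camera("side")
m=(im[190:228,262:292].max(2)<50).astype(np.uint8);k,l,s,c=cv2.connectedComponentsWithStats(m);i=1+s[1:,4].argmax();u=c[i]+[262,190];print(s[i],u)
o,d=ray("side",*u);n=np.array([.993,.12,0]);t=n@(np.array([.463,.0257,.11])-o)/(n@d);p=o+t*d;print(p)
ok=abs(p[2]-.1107)<.005 and abs(p[1]-.135)<.008
print(ok)
if ok: print(workorder.hand_in())
```

```text
[  4   9  22  23 302] [277.09933775 209.71854305]
[0.44952235 0.13722756 0.11185303]
True
the job is handed in; nothing more can be done
None
```

The job is handed in at about 16 s: the carriage goblet stands beside its twin, and the camera check puts the bar along the rail at 112 mm, about its locked height (110 mm), so the plunger should be home in the end notch. The twin is upright, and the hand-in returned no verdict.

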